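# Clamp the module and hold the bayonet test plug home

## Task

On the test fixture, swing the toggle clamp over centre and down onto the module lying in its nest. Then take the bayonet test plug, fit its lugs into the slots of the socket block, push it in against the spring and twist it a quarter turn clockwise seen from above, as far as it goes. Finish while still gripping the plug and pressing it fully home, flange flush on the socket face, with the clamp left closed and the other things on the bench left where they are.

Things in the scene. Friction and masses are not known exactly. Their poses are not given: they have to be found in the camera images.
- fixture: test fixture screwed to the bench: aluminium base plate 140 x 340 x 12 mm. Origin at the centre of its underside; z up, y along its length from the socket end to the clamp end, x across it. The clamp's steel stand (82 mm tall) is at the +y end, the module's nest in between, the socket block at the -y end.
- clamp_pivot (a point): point on the hinge axis of the toggle clamp, 70 mm above the bench, in the middle of the stand. Axes as the fixture's; the hinge axis lies along x, so the arm turns in the fixture's y-z plane.
- clamp_bar (a point): grip point on the clamp's handle, a black round bar 12 mm thick sticking out along the fixture's -x from the end of the 16 mm wide arm, free from 8 to 56 mm beside the arm's middle. This point: 38 mm beside it, on the bar's centre line, 115 mm from the hinge axis. Open: 176 mm above the bench, 45 mm on the +y side of the pivot; closed: 68 mm up, 115 mm on the -y side. The module top is 32 mm up.
- clamp (a joint): angle of the clamp arm (rad): 0 open, leaning 0.4 back from upright, away from the module; about 1.99 closed, arm level, pad on the module. Grows about the fixture's +x. An over-centre spring (up to about 0.6 N m, damped) pushes it away from upright to either side: it stays open or closed, and once well past upright it goes down by itself. 2 to 3 N at the bar moves it.
- clamp_pad: rubber foot, 18 mm across, under the clamp arm 85 mm from the hinge; springs 3 mm; it comes down on the middle of the module. Its origin lies on the clamp's hinge axis, not at the foot.
- module: flat black electronics module, 50 x 56 x 20 mm, 90 g, lying loose in the low nest (walls 10 mm) on the fixture plate; origin at the centre of its underside, z up.
- nest_floor (a point): centre of the nest's floor, on top of the base plate, 12 mm above the bench, where the module lies.
- socket_base (a point): centre of the underside of the bayonet socket: grey block with a steel face plate 7 mm thick, 64 x 64 x 45 mm, axes as the fixture's. Under the face plate a channel leads from each entry slot a quarter turn clockwise seen from above, to a stop at 90 to 92 degrees; the other way is blocked. The plug turns freely once its flange is less than 5 mm above the face.
- socket_face (a point): centre of the socket's bore in the plane of its flat top face, 57 mm above the bench; axes as the fixture's. Bore about 33 mm across; two entry slots, 9.6 mm wide, on both sides along this x axis, reach 23 mm from the centre.
- plunger (a joint): spring plunger (brass disc, 27 mm) in the bore, m: 0 up, its top 12 mm below the face; grows as it is pressed down; 0.014 with the plug's flange flush on the face, end stop 0.015. It pushes back with 3 N at first, 11.4 N at 0.014. A plug turned but not pressed rises until its lugs meet the face plate from below, plunger at 0.009.
- plug: bayonet test plug, upright on the bench, about 120 g; origin at the centre of its lower end, z up. Steel shank 30 mm across, 26 mm long, foot chamfered 5 mm; two lugs along +x and -x, 6 mm wide, out to 21 mm from the axis, 8 to 14 mm up; flange 44 mm across from 26 to 32 mm; black wing 42 mm along x, 14 mm thick along y, 32 to 64 mm up. A half turn is the same. Home: origin 26 mm below socket_face.
- reel: metal reel of solder standing on its end, 62 mm across, 50 mm tall; bystander. Origin at the centre of its underside.
- glue: white glue bottle with a blue cap, 50 mm across, 115 mm tall; bystander. Origin at the centre of its underside.
- screwdriver: screwdriver lying on the bench to the left of the fixture, 170 mm long; bystander.
There are look-alikes about, which are no part of the job. What is shaped like the module but blue, purple or white is not meant.

How it is judged:
On the way, in this order (a step that is already met when the one before it is completed fails the run):
1. the clamp is swung over centre and presses on the module in its nest (value of joint clamp above 1.85 rad and contact force between clamp_pad and module above 2 N and horizontal distance between module and nest_floor below 0.008 m), for 0.2 s.
2. the plug is pushed into the socket against the spring, lugs in line with the slots (horizontal distance between plug and socket_face below 0.004 m and angle between plug's own z axis and vertical below 0.12 rad and angle between the x axis of plug and the x axis of socket_face, either way round below 0.35 rad and value of joint plunger above 0.008 m), for 0.05 s.
3. the plug is turned a quarter turn while pushed in (horizontal distance between plug and socket_face below 0.004 m and angle between plug's own z axis and vertical below 0.12 rad and angle between the x axis of plug and the x axis of socket_face, either way round above 1.3 rad and value of joint plunger above 0.008 m), for 0.2 s.
At the end, for the whole second after the job is handed in: Clamp closed (over 1.85 rad), pad pressing the module with over 2 N, module within 8 mm of the nest centre; plug within 4 mm of the bore axis, upright within 0.12 rad, turned at least 1.3 rad from the slots, plunger beyond 11.5 mm (flange within 2.5 mm of the face), still and gripped by the fingers (all of step 1 and horizontal distance between plug and socket_face below 0.004 m and angle between plug's own z axis and vertical below 0.12 rad and angle between the x axis of plug and the x axis of socket_face, either way round above 1.3 rad and value of joint plunger above 0.0115 m and contact force between the fingers and plug above 3 N and linear speed of plug below 0.02 m/s); the arm keeps its last pose, push and grip.
It fails at once if the solder reel is pushed away (3 cm) or knocked over (distance of reel from where it was at the start of the episode above 0.03 m or angle between reel's own z axis and vertical above 0.4 rad).
It fails at once if the glue bottle is pushed away (3 cm) or knocked over (distance of glue from where it was at the start of the episode above 0.03 m or angle between glue's own z axis and vertical above 0.4 rad).
It fails at once if the screwdriver is pushed away (3 cm) or knocked over (distance of screwdriver from where it was at the start of the episode above 0.03 m).
It also fails if it takes over 64 s, if anything falls off the work surface, if the arm or the gripper's body presses on something with over 40 N, if the wrist force passes 120 N, or if a joint passes its speed limit or range.

## Robot

A 6-joint arm with a two-finger parallel gripper is mounted at the origin on the work surface. World frame = base frame: x ahead of the robot, y to its left, z up, the work surface at z = 0. Lengths are in m, angles in rad, forces in N, time in s.
With the tool pointing down it reaches from about 0.375 to 0.9 m from the base axis. Payload 3.1 kg.
Tool frame: the origin (TCP) lies midway between the tips of the shut fingers; the grasp point (between the pads) lies 19 mm behind it; z points along the fingers, y is the line along which they close (so a half turn about z gives the same grasp; the last joint's range is limited). The gripper opens to 85 mm and grips with 20 to 120 N. Pads are 22 mm wide; open, the fingers measure 114 mm over their backs; the gripper's body (76 mm by 85 mm) begins 54 mm behind the grasp point. The pads swing forward as they close: fully open they stand 13 mm farther back than shut.
Start: joints at [-1.377, 0.527, 1.433, -0, 1.181, -0.178], TCP at [0.228, -0.582, 0.231] pointing down, gripper open.
Joint ranges: [-3.08, 3.08], [-0.75, 2.2], [0.22, 2.44], [-1.43, 4.57], [0, 2.65], [-2.85, 2.85]. Speed limits (rad/s): [2.79, 2.79, 3.14, 3.14, 3.14, 3.14].

## Interface

Orientations are given as a unit quaternion [x, y, z, w].
In Python, from station import manip gives the robot as it stands.
- The arm moves only by the tool step_arm, never from a script. Its argument "targets" is text: rows parted by semicolons, each of 4 numbers parted by spaces: the shift along the tool's x, y, z in mm, then the turn about the tool's z in degrees. A call has 1 to 12 rows; each row is the pose to reach, as a shift and turn from the pose commanded when the call began, along the tool's axes at that moment; what a row does not reach only later rows make up. A row lasts 1/10 s, in which the tool goes at most 50 mm and 8.59 degrees, less where a joint would pass 70% of its speed; a pose out of reach is approached as far as the arm can. A call with a gripper value outside its range is refused whole. "gripper" is the closure, from 0 (fully open) to 1 (shut), set as the call begins (left out, the last holds). The fingers move at their own pace and stop on an object; "squeeze" is the grip in N (left out, the last holds). Time passes only in rows, so rows that repeat a pose let the fingers close. It gives the time, the measured TCP pose, the force, the opening and the grip force at its end, in the units of the state.
- manip.sense(): the state, without advancing time (a new reading comes with each control period).
- manip.snapshot(name): name is "side" or "top"; returns the picture (480x640x3 uint8, red, green, blue); there is no depth.
- manip.get_calibration(name): a dict with "fov_y" (degrees; the focal length in pixels is half the picture's height over the tangent of half this angle, whatever the lens; pixels are square), "cx", "cy" (the principal point, pixels), "k1" (the pictures are not rectified: a ray, as slopes to the right and down, at radius r is drawn at 1 + k1 r^2 times it, then the intrinsics apply), "extrinsics" (4x4, takes a point from camera to world coordinates). Camera axes: x right, y down, z forward; pixel columns grow to the right and rows downward; lengths in m; the calibration is good to about 2 mm. A picture is of the moment at which its call begins. get_calibration takes no time and is no camera call.
- manip.sign_off(): hands the job in; it is judged then, once.
Trained networks look in the newest picture that a camera, given by its name, has taken for a name from the list of things; names that differ only in an ending like _2 or _b are one class to them, and where a whole thing is asked for, a point or a joint stands for the part that bears it (a point fixed in the world has none). Each returns a list of dicts, best first, with "p" (0 to 1); they miss things now and then, are a little off and sometimes report something else, mostly with a low value. They report only what shows in the picture. A call takes as long as a camera call. They do not tell look-alikes from the thing itself.
- manip.recognise(camera, query): "position" ([column, row] in pixels, amid what is visible of it).
- manip.masks_of(camera, query): "pixels" (480x640 bool, what is visible of it) and "position" ([column, row] in pixels, amid what is visible of it).
- manip.mark_of(camera, query): "position" ([column, row] in pixels: a listed point, or the origin of a listed thing).
The state is a dict: "t": time; "q": joint angles; "qd": joint speeds; "tau": joint torques, N m; "tcp_pos": TCP position; "tool_rot": TCP orientation; "force": force on the tool from outside, world axes, zero at the start; "ft_torque": the same for the moment, N m; "finger_gap": opening from 0.0 (shut) to 1.0 (fully open); "gripper_force": force on a finger pad.
Only numpy, scipy, OpenCV 4.12 (cv2) and the standard library are available. Lean on these libraries where they do the work, as an engineer would, in place of code of your own. Each camera call takes 0.05 s, during which the arm holds its last target. There are 200 camera calls.

## Working session

There is one attempt and no reset: what is moved stays moved. The work goes in short steps, Python scripts to look and compute and a tool call to move; the robot and the scene stay as the last step left them, time stands still between calls to the robot, and variables do not carry over. Pictures are saved under pics/ and viewed, at most 10 in all, crops included, and the job is handed in when it is done.

Besides the shell and the picture viewer there is one more tool, called after "Emit:" by a JSON object that holds its "name" and its "arguments". step_arm: Moves the arm, as the interface text tells. Its arguments: {"type":"object","properties":{"targets":{"type":"string"},"gripper":{"type":"number"},"squeeze":{"type":"number"}},"required":["targets"]}

```bash
mkdir -p pics; ls
cat > h.py <<'E'
import numpy as np, cv2, json
from station import manip as m
def cal(n):
    c=m.get_calibration(n); f=240/np.tan(np.radians(c['fov_y'])/2); return c,f,np.array(c['extrinsics'])
def ray(n,p):
    c,f,T=cal(n); d=np.array([(p[0]-c['cx'])/f,(p[1]-c['cy'])/f]); u=d.copy()
    for _ in range(30): u=d/(1+c['k1']*(u@u))
    v=T[:3,:3]@np.r_[u,1]; return T[:3,3],v/np.linalg.norm(v)
def atz(n,p,z):
    o,v=ray(n,p); return o+v*(z-o[2])/v[2]
def proj(n,P):
    c,f,T=cal(n); q=T[:3,:3].T@(np.asarray(P,float)-T[:3,3]); u=q[:2]/q[2]; u=u*(1+c['k1']*(u@u)); return u*f+[c['cx'],c['cy']]
def tri(p1,p2):
    a,u=ray('top',p1); b,v=ray('side',p2)
    s=np.linalg.lstsq(np.c_[u,-v],b-a,rcond=None)[0]; P,Q=a+u*s[0],b+v*s[1]; return (P+Q)/2,np.linalg.norm(P-Q)
def save(n,name):
    im=m.snapshot(n); cv2.imwrite('pics/'+name,im[:,:,::-1]); return im
E
python3 - <<'E'
from h import *
np.set_printoptions(precision=4,suppress=True)
for n in('top','side'):
    save(n,n+'0.png'); print(n,m.get_calibration(n))
    for q in('socket_face','clamp_pivot','clamp_bar','plug','nest_floor','module','reel','glue'):
        print(q,[(np.round(d['position'],1).tolist(),round(d['p'],2)) for d in m.mark_of(n,q)[:4]])
print(m.sense())
E
```

```text
pics
top {'fov_y': 50.372162600420786, 'cx': 319.46834070119786, 'cy': 232.7022377717157, 'k1': -0.07990718372494508, 'extrinsics': array([[-0.0288, -0.9976,  0.0623,  0.4572],
       [-0.9995,  0.0294,  0.0074,  0.0226],
       [-0.0092, -0.062 , -0.998 ,  1.1173],
       [ 0.    ,  0.    ,  0.    ,  1.    ]])}
socket_face [([355.0, 238.2], 0.96)]
clamp_pivot [([241.6, 205.9], 0.68)]
clamp_bar []
plug []
nest_floor [([288.0, 215.6], 0.79), ([164.6, 281.5], 0.46)]
module [([408.8, 147.4], 0.87), ([341.9, 139.0], 0.71), ([287.4, 216.9], 0.68), ([259.3, 329.9], 0.63)]
reel [([487.9, 238.8], 0.62)]
glue [([478.7, 174.1], 0.76), ([308.1, 225.0], 0.33)]
side {'fov_y': 49.44272691869737, 'cx': 324.07171349450186, 'cy': 241.22253069367247, 'k1': 0.026130162147337616, 'extrinsics': array([[-0.8889, -0.2688,  0.3709,  0.0648],
       [-0.4579,  0.5024, -0.7334,  0.8964],
       [ 0.0108, -0.8218, -0.5697,  0.8178],
       [ 0.    ,  0.    ,  0.    ,  1.    ]])}
socket_face [([336.6, 252.0], 0.87), ([290.1, 296.0], 0.53)]
clamp_pivot [([256.8, 297.7], 0.62), ([334.6, 268.4], 0.24)]
clamp_bar [([244.1, 271.9], 0.61), ([302.2, 292.4], 0.5), ([287.3, 297.6], 0.32)]
plug [([272.5, 404.6], 0.67)]
nest_floor [([287.1, 296.4], 0.91), ([272.9, 400.9], 0.73)]
module [([383.3, 309.9], 0.97), ([283.5, 298.5], 0.79), ([369.6, 353.8], 0.57), ([293.8, 226.8], 0.55)]
reel [([380.8, 221.8], 0.53)]
glue [([335.3, 209.3], 0.6)]
{'t': 0.9, 'q': array([-1.3765,  0.5275,  1.4327, -0.    ,  1.1814, -0.1785]), 'qd': array([ 0.0014,  0.002 ,  0.0002, -0.0013,  0.0003,  0.0005]), 'tau': array([  0.0005, -44.2303, -17.8425,  -0.0002,   0.0006,  -0.    ]), 'tcp_pos': array([ 0.2276, -0.582 ,  0.2313]), 'tool_rot': array([ 0.9827,  0.1853, -0.    , -0.    ]), 'force': array([ 0.1926, -0.1819,  0.0162]), 'ft_torque': array([ 0.0403, -0.0314,  0.0387]), 'gripper_force': 0.0, 'finger_gap': 0.9985018281542565}
```

View pics/top0.png

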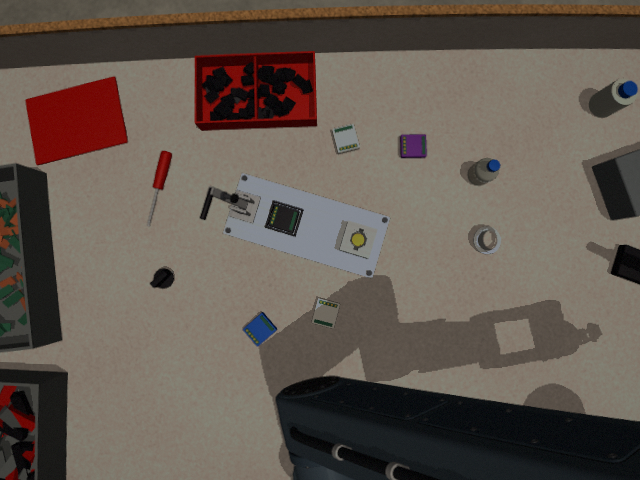

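View pics/side0.png

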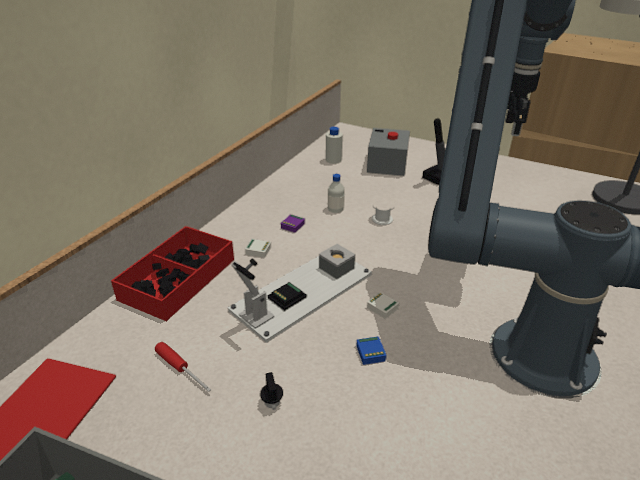

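Top view: the fixture lies at (308,225), with the socket at (358,238), the module in its nest at (284,217), the clamp stand at (242,206) and the bar at (206,203). The black plug is at (162,278). Module look-alikes are white (345,139), purple (413,146), blue (260,329) and white (325,312). The black module in the nest is the one I want, and there is only one plug. Next I measure, with close crops.

Run:
```python
from h import *
np.set_printoptions(precision=4,suppress=True)
print('face',tri((355,238.2),(336.6,252)), atz('top',(355,238.2),.057),atz('side',(336.6,252),.057))
print('pivot',tri((241.6,205.9),(256.8,297.7)))
print('nest',atz('top',(288,215.6),.012),atz('side',(287.1,296.4),.012))
S=[atz('top',p,.012)[:2] for p in((244,178),(228,230),(385,220),(369,272))]
print('screws',S,np.mean(S,0)); 
d=(S[0]-S[2])+(S[1]-S[3]); print('fix y yaw',np.degrees(np.arctan2(*d[::-1])))
a=cv2.imread('pics/top0.png'); b=cv2.imread('pics/side0.png')
for n,im in(('top',a),('side',b)):
    for r in m.masks_of(n,'plug')[:3]:
        ys,xs=np.nonzero(r['pixels']); print(n,r['p'],r['position'],xs.min(),xs.max(),ys.min(),ys.max(),len(xs))
R=lambda im,x,y,w,h,k:cv2.resize(im[y:y+h,x:x+w],None,fx=k,fy=k,interpolation=cv2.INTER_CUBIC)
A=R(a,140,250,50,50,8);B=R(b,245,365,50,50,8);C=R(a,190,170,100,75,4)[:300,:400];D=R(a,320,200,80,60,5)[:300,:400]
cv2.imwrite('pics/c1.png',cv2.resize(np.vstack([np.hstack([A[50:350],B[50:350]]),np.hstack([C,D])]),(800,600)))
```

```text
face (array([ 0.5074, -0.0433,  0.0664]), np.float64(0.004062945323859976)) [ 0.5097 -0.0431  0.057 ] [ 0.5111 -0.0559  0.057 ]
pivot (array([0.5837, 0.1907, 0.0666]), np.float64(0.001024793102010342))
nest [0.5655 0.0982 0.012 ] [0.5618 0.1024 0.012 ]
screws [array([0.6512, 0.1928]), array([0.5379, 0.23  ]), array([ 0.5496, -0.1124]), array([ 0.438 , -0.0737])] [0.5442 0.0592]
fix y yaw 71.68658236099485
top 0.74 [158.8, 281.2] 151 173 269 288 341
top 0.45 [307.1, 226.1] 201 389 173 277 9740
side 0.74 [272.1, 391.9] 259 281 372 409 550
```

View pics/c1.png

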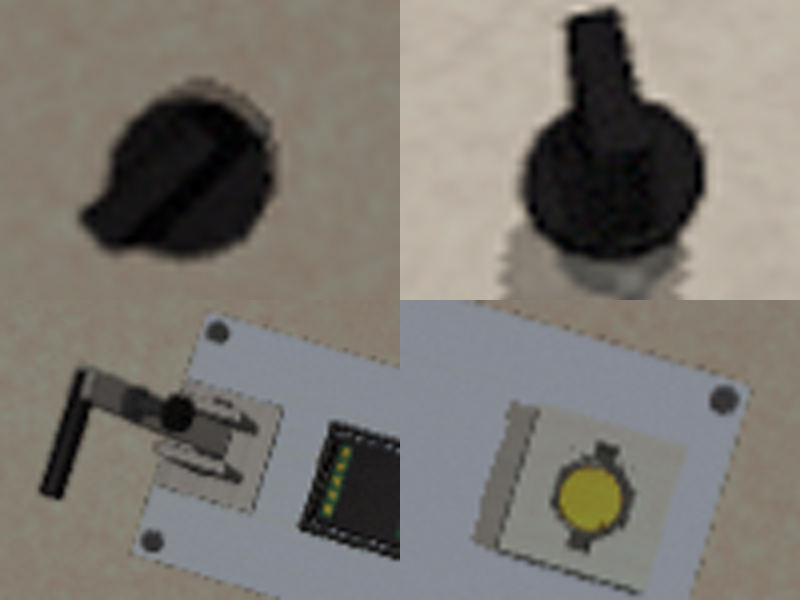

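Crop: the plug is confirmed at (164,278), with its wing running lower-left to upper-right. The socket slots are centred at about (358.6,239.4), and the clamp is open with its bar end at (202,219) to (211,188). Now I compute the targets.

```bash
cat >> h.py <<'E'
ex=np.array([np.cos(np.radians(-18.2)),np.sin(np.radians(-18.2)),0]);ey=np.array([-ex[1],ex[0],0])
def yawy(): 
    from scipy.spatial.transform import Rotation as R
    M=R.from_quat(m.sense()['tool_rot']).as_matrix(); return M,np.degrees(np.arctan2(M[1,1],M[0,1]))
def go(P,yaw=None):
    s=m.sense(); M,y=yawy(); d=M.T@(np.array(P)-s['tcp_pos'])*1000
    t=0 if yaw is None else -((yaw-y+180)%360-180)
    print('t',s['t'],'shift',np.round(d,1),'turn',round(t,1),'yaw_y',round(y,1),'M\n',np.round(M,3))
E
python3 - <<'E'
from h import *
np.set_printoptions(precision=4,suppress=True)
print('face',atz('top',(358.4,239.5),.057), 'plunger',atz('top',(358.2,239.6),.045))
print('plug flange',atz('top',(164,278.5),.032))
print('plug side', atz('side',(245+ (612-400)/8, 365+(180+50)/8),.030))
ends=[atz('top',p,.176) for p in((211,188),(202.5,218.7))];print('bar',ends)
o=np.array([.5442,.0592,0]); pv=np.array([.5837,.1907,.07])
for p in (pv,ends[0],ends[1],atz('top',(358.4,239.5),.057)): print('fix',(p-o)@ex,(p-o)@ey)
bar=pv-.038*ex+.045*ey; bar[2]=.176; print('bar pred',bar)
P=pv-.038*ex+.085*ey; P[2]=.231; print(P); go(P,71.8)
E
```

```text
face [ 0.5068 -0.05    0.057 ] plunger [ 0.5072 -0.0504  0.045 ]
plug flange [0.4365 0.3665 0.032 ]
plug side [0.4359 0.3709 0.03  ]
bar [array([0.6056, 0.2299, 0.176 ]), array([0.5485, 0.2467, 0.176 ])]
fix -0.0035481457491348266 0.137258554056725
fix 0.005028153471666629 0.18136765727734844
fix -0.054492075661908605 0.1794488188795536
fix -0.0013831809682924108 -0.1154468347456677
bar pred [0.5617 0.2453 0.176 ]
[0.5741 0.2833 0.231 ]
t 1.0 shift [ 637.9 -679.7    0.3] turn -140.4 yaw_y -68.6 M
 [[ 0.931  0.364  0.   ]
 [ 0.364 -0.931 -0.   ]
 [-0.     0.    -1.   ]]
```

Emit:
{"name": "step_arm", "arguments": {"targets": "638 -680 0 -140;638 -680 0 -140;638 -680 0 -140;638 -680 0 -140;638 -680 0 -140;638 -680 0 -140;638 -680 0 -140;638 -680 0 -140;638 -680 0 -140;638 -680 0 -140;638 -680 0 -140;638 -680 0 -140", "gripper": 1}}

```text
t: 2.2
tcp_pos: [0.4513, -0.0231, 0.2317]
tool_rot: [0.463, 0.886, 0.0, 0.001]
force: [0.2, -0.4, -0.2]
finger_gap: 0.004
gripper_force: 0.0
```

```bash
python3 -c "
from h import *
go([.5741,.2833,.231],71.8);print(m.sense()['tcp_pos'])"
```

```text
t 2.2 shift [181.3 275.8   0.7] turn -37.0 yaw_y 34.8 M
 [[-0.571  0.821  0.001]
 [ 0.821  0.571 -0.   ]
 [-0.001  0.001 -1.   ]]
[ 0.45134011 -0.02308325  0.23172224]
```

Emit:
{"name": "step_arm", "arguments": {"targets": "181 276 0 -37;181 276 0 -37;181 276 0 -37;181 276 0 -37;181 276 0 -37;181 276 0 -37;181 276 0 -37;181 276 0 -37;181 276 0 -37;181 276 0 -37"}}

```text
t: 3.2
tcp_pos: [0.575, 0.2794, 0.2311]
tool_rot: [0.161, 0.987, -0.001, -0.001]
force: [-0.2, -0.6, 1.0]
finger_gap: 0.0
gripper_force: 0.0
```

```bash
python3 -c "
from h import *
P=[.5741,.2833,.156]
go(P,71.8);print(m.sense()['tcp_pos'])"
```

```text
t 3.2 shift [ 2.   3.5 75.1] turn -0.3 yaw_y 71.5 M
 [[-0.948  0.318 -0.001]
 [ 0.318  0.948 -0.001]
 [ 0.001 -0.001 -1.   ]]
[0.57496322 0.27938211 0.23107687]
```

Emit:
{"name": "step_arm", "arguments": {"targets": "2 4 40 0;2 4 75 0;2 4 75 0;2 -8 75 0;2 -20 75 0;2 -32 75 0;2 -42 75 0;2 -52 75 0;2 -62 75 0;2 -72 75 0"}}

```text
t: 4.2
tcp_pos: [0.551, 0.2116, 0.1572]
tool_rot: [0.161, 0.987, 0.0, 0.001]
force: [2.3, 0.9, 1.0]
finger_gap: -0.003
gripper_force: 0.8
```

Emit:
{"name": "step_arm", "arguments": {"targets": "0 -10 0 0;0 -20 0 0;0 -30 0 0;0 -40 0 0;0 -50 0 0;0 -60 0 0;0 -70 3 0;0 -80 6 0;0 -80 6 0"}}

```text
t: 5.1
tcp_pos: [0.5244, 0.1358, 0.1497]
tool_rot: [0.161, 0.987, -0.0, -0.001]
force: [0.4, 0.2, -0.6]
finger_gap: -0.003
gripper_force: 0.0
```

Run:
```python
from h import *
a=save('side','s1.png');
cv2.imwrite('pics/s1c.png',cv2.resize(a[180:360,180:420,::-1],None,fx=3,fy=3))
print(m.sense()['tcp_pos'],m.sense()['force'])
```

```text
[0.52504732 0.13635684 0.14997057] [ 0.03211641 -0.00166719 -0.19328241]
```

View pics/s1c.png

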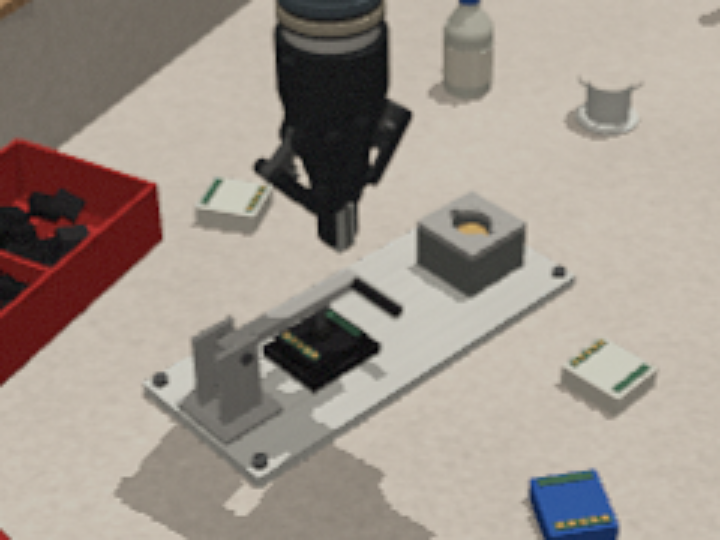

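Side crop: the clamp arm is down on the module, with the bar at about (305,279). I check the angle numerically and plan the plug grasp.

Run:
```python
from h import *
pv=np.array([.5837,.1907,.07])
for d in (.008,.038,.056):
  for th in (1.85,1.99):
    a=th-.4; P=pv-d*ex-.115*np.sin(a)*ey+np.array([0,0,.115*np.cos(a)]); print(d,th,proj('side',P))
for n in('side','top'):
    print([(np.round(d['position'],1).tolist(),round(d['p'],2)) for d in m.mark_of(n,'clamp_bar')[:2]])
go([.4362,.3685,.18],43)
```

```text
0.008 1.85 [298.1994821  270.80328402]
0.008 1.99 [298.58384573 276.16647269]
0.038 1.85 [307.17291587 276.74410667]
0.038 1.99 [307.49003049 282.13851889]
0.056 1.85 [312.68617581 280.39465209]
0.056 1.99 [312.96098494 285.80764009]
[([305.8, 279.3], 0.95)]
[]
t 5.25 shift [158.3 191.1 -29.7] turn 28.5 yaw_y 71.5 M
 [[-0.948  0.318  0.   ]
 [ 0.318  0.948  0.   ]
 [-0.     0.    -1.   ]]
```

Emit:
{"name": "step_arm", "arguments": {"targets": "0 -45 0 0;0 -45 40 0;0 -45 66 0;0 -45 66 0;0 -45 69 0;0 -45 72 0;0 -45 74 0;0 -45 74 0"}}

```text
t: 6.05
tcp_pos: [0.5117, 0.0945, 0.0769]
tool_rot: [0.161, 0.987, 0.0, 0.001]
force: [0.1, -0.4, 0.8]
finger_gap: 0.003
gripper_force: 0.0
```

```bash
python3 -c "
from h import *
go([.4362,.3675,.16],43)"
```

```text
t 6.05 shift [158.  235.  -83.2] turn 28.5 yaw_y 71.5 M
 [[-0.948  0.317  0.001]
 [ 0.317  0.948 -0.   ]
 [-0.001  0.    -1.   ]]
```

Emit:
{"name": "step_arm", "arguments": {"targets": "0 0 -45 0;0 0 -83 0;50 60 -83 10;158 235 -83 28;158 235 -83 28;158 235 -83 28;158 235 -83 28;158 235 -83 28;158 235 -83 28;158 235 -83 28;158 235 -83 28", "gripper": 0}}

```text
t: 7.15
tcp_pos: [0.436, 0.3664, 0.1595]
tool_rot: [0.395, 0.919, -0.0, 0.0]
force: [-0.8, -0.4, -0.2]
finger_gap: 0.998
gripper_force: 0.0
```

Run:
```python
from h import *
go([.4362,.3675,.036],43)
a=save('top','t2.png'); b=save('side','s2.png'); 
A=cv2.resize(a[240:315,115:215,::-1],(400,300),interpolation=2);B=cv2.resize(b[315:420,200:340,::-1],(400,300),interpolation=2)
cv2.imwrite('pics/c2.png',np.hstack([A,B]))
```

```text
t 7.15 shift [  0.7   0.9 123.5] turn 0.5 yaw_y 43.5 M
 [[-0.688  0.726 -0.   ]
 [ 0.726  0.688 -0.001]
 [-0.    -0.    -1.   ]]
```

View pics/c2.png

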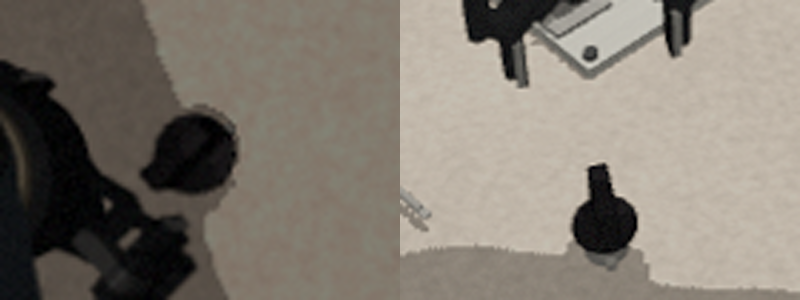

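Crop: the gripper is open above the plug, and the side view shows the wing nearly edge-on, so the yaw is good. I descend and grip.

Emit:
{"name": "step_arm", "arguments": {"targets": "1 1 50 2;1 1 90 2;1 1 110 2;1 1 123 2;1 1 123 2;1 1 123 2"}}

```text
t: 7.85
tcp_pos: [0.437, 0.3685, 0.037]
tool_rot: [0.411, 0.911, 0.001, 0.0]
force: [0.5, 0.3, 0.8]
finger_gap: 1.0
gripper_force: 0.0
```

Emit:
{"name": "step_arm", "arguments": {"targets": "0 0 0 0;0 0 0 0;0 0 0 0;0 0 0 0;0 0 0 0;0 0 0 0;0 0 0 0;0 0 0 0;0 0 0 0;0 0 0 0", "gripper": 1, "squeeze": 60}}

```text
t: 8.85
tcp_pos: [0.4361, 0.3689, 0.0367]
tool_rot: [0.411, 0.912, 0.0, 0.0]
force: [-1.1, -0.0, 5.1]
finger_gap: 0.154
gripper_force: 58.9
```

Emit:
{"name": "step_arm", "arguments": {"targets": "0 0 -40 0;0 0 -90 0;0 0 -125 0;0 0 -125 0"}}

```text
t: 9.25
tcp_pos: [0.439, 0.3705, 0.1659]
tool_rot: [0.411, 0.912, 0.004, 0.003]
force: [0.6, -0.3, -1.6]
finger_gap: 0.151
gripper_force: 59.2
```

```bash
python3 -c "
from h import *
go([.507,-.050,.16],71.8); print(m.sense()['finger_gap'],m.sense()['force'])"
```

```text
t 9.25 shift [-360.  -227.8    4.4] turn -30.3 yaw_y 41.5 M
 [[-0.663  0.749  0.009]
 [ 0.749  0.663  0.005]
 [-0.002  0.01  -1.   ]]
0.1514476780682385 [ 0.58612962 -0.3030299  -1.635952  ]
```

Emit:
{"name": "step_arm", "arguments": {"targets": "-360 -228 0 -30;-360 -228 0 -30;-360 -228 0 -30;-360 -228 0 -30;-360 -228 0 -30;-360 -228 0 -30;-360 -228 0 -30;-360 -228 0 -30;-360 -228 0 -30;-360 -228 0 -30;-360 -228 0 -30;-360 -228 0 -30"}}

```text
t: 10.45
tcp_pos: [0.5023, -0.0508, 0.1602]
tool_rot: [0.161, 0.987, 0.0, -0.002]
force: [0.6, 1.0, -1.0]
finger_gap: 0.154
gripper_force: 59.3
```

Run:
```python
from h import *
go([.507,-.050,.16],71.8); print(m.sense()['finger_gap'],m.sense()['force'],m.sense()['tcp_pos'])
a=save('top','t3.png'); b=save('side','s3.png'); 
for n in('top','side'):
  for q in('plug','socket_face'): print(n,q,[(np.round(d['position'],1).tolist(),round(d['p'],2)) for d in m.mark_of(n,q)[:2]])
A=cv2.resize(a[195:285,300:420,::-1],(400,300),interpolation=2);B=cv2.resize(b[180:285,270:410,::-1],(400,300),interpolation=2)
cv2.imwrite('pics/c3.png',np.hstack([A,B]))
```

```text
t 10.45 shift [-4.2  2.3  0.1] turn -0.3 yaw_y 71.5 M
 [[-0.948  0.317 -0.003]
 [ 0.317  0.948  0.001]
 [ 0.004  0.    -1.   ]]
0.15356359802791753 [ 0.55425652  1.01351152 -1.00365189] [ 0.50226574 -0.05081634  0.16015354]
top plug []
top socket_face [([359.6, 238.7], 0.9)]
side plug [([341.0, 226.4], 0.62)]
side socket_face [([339.9, 252.3], 0.97)]
```

View pics/c3.png

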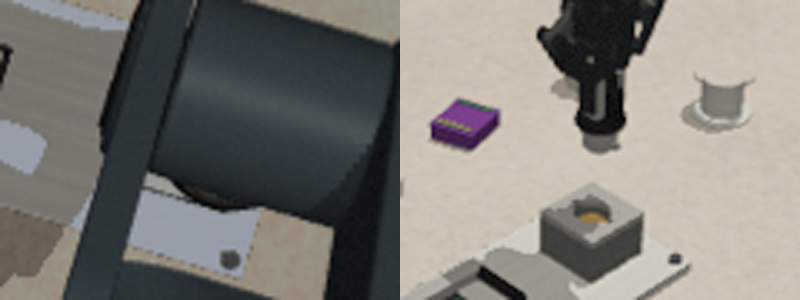

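Side crop: the plug is upright in the gripper, slightly above and left of the bore; the top view is blocked by the arm. I move to nominal, go lower, and overlay the predicted outlines.

Emit:
{"name": "step_arm", "arguments": {"targets": "-4 2 20 0;-4 2 46 0;-4 2 46 0;-4 2 46 0;-4 2 46 0"}}

```text
t: 11.25
tcp_pos: [0.5088, -0.0514, 0.1163]
tool_rot: [0.161, 0.987, -0.0, 0.001]
force: [-0.1, -0.6, -0.7]
finger_gap: 0.149
gripper_force: 59.2
```

```bash
cat > ov.py <<'E'
from h import *
import sys
def overlay(n,fn,box,k,F,P,yaw=-18.2,foot=None):
    im=save(n,'raw_'+fn)[:,:,::-1]; x,y,w,h=box
    c=cv2.resize(im[y:y+h,x:x+w],None,fx=k,fy=k,interpolation=2).copy()
    def pl(pts,col): 
        q=np.array([(proj(n,p)-[x-.5,y-.5])*k for p in pts]); cv2.polylines(c,[np.int32(q)],False,col,1,cv2.LINE_AA)
    circ=lambda C,r,z:[np.array([C[0]+r*np.cos(t),C[1]+r*np.sin(t),z]) for t in np.linspace(0,2*np.pi,60)]
    sq=[np.array(F)+.032*(a*ex+b*ey) for a,b in((1,1),(1,-1),(-1,-1),(-1,1),(1,1))]
    pl(sq,(0,255,0)); pl(circ(F,.0165,.057),(0,255,0))
    z=P[2]; pl(circ(P,.022,z+.026),(0,0,255)); pl(circ(P,.022,z+.032),(0,0,255)); pl(circ(P,.015,z+.005),(255,0,255))
    cv2.imwrite('pics/'+fn,c)
E
python3 - <<'E'
from ov import *
s=m.sense(); print(s['tcp_pos'],s['force'])
t=s['tcp_pos']; go([.507,-.050,.16],71.8)
overlay('side','o1.png',(290,190,100,100),6,[.507,-.050,.057],[t[0],t[1],t[2]-.0367])
E
```

```text
[ 0.50884558 -0.05139992  0.11628548] [-0.0532753  -0.58755127 -0.71557471]
t 11.25 shift [  2.1   0.7 -43.7] turn -0.3 yaw_y 71.5 M
 [[-0.948  0.317  0.002]
 [ 0.317  0.948 -0.001]
 [-0.002  0.    -1.   ]]
```

View pics/o1.png

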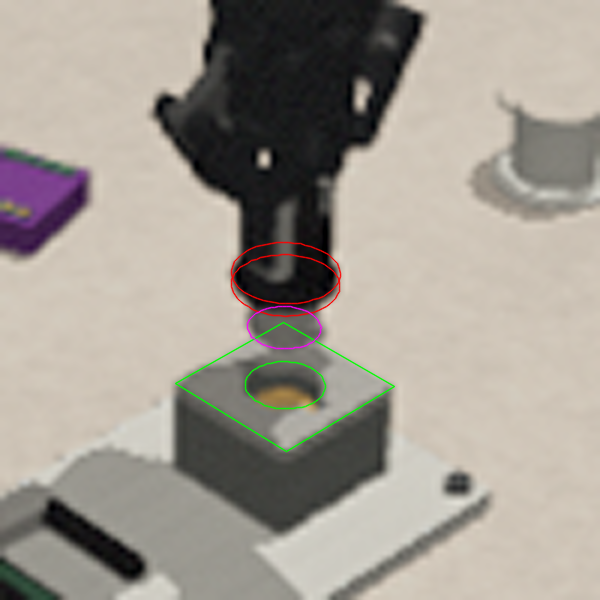

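Overlay: the flange prediction fits horizontally (231–340) but sits about 5 px low. The socket square prediction is 3–7 px right of the true one (corners (173,380), (387,387)). I fit both numerically in this camera.

Run:
```python
from h import *
from scipy.ndimage import map_coordinates as mc
from scipy.optimize import differential_evolution as DE
def fit(img,curves,c0,lim,n='side'):
    # maximise |gradient| along the projected curves' normals, over an (x,y) shift
    g=cv2.GaussianBlur(cv2.cvtColor(img,cv2.COLOR_BGR2GRAY).astype(float),(0,0),.8)
    gx,gy=cv2.Sobel(g,-1,1,0),cv2.Sobel(g,-1,0,1)
    def sc(d):
        s=0
        for pts,w in curves:
            q=np.array([proj(n,p+[d[0],d[1],0]) for p in pts]); t=np.gradient(q,axis=0); t/=np.linalg.norm(t,axis=1)[:,None]+1e-9
            v=mc(gx,[q[:,1],q[:,0]],order=1)*-t[:,1]+mc(gy,[q[:,1],q[:,0]],order=1)*t[:,0]
            s+=w*np.abs(np.mean(v)) if w<0 else w*np.mean(np.minimum(np.abs(v),120))
        return -s
    r=DE(sc,[(-lim,lim)]*2,seed=1,popsize=12,maxiter=25); return r.x+c0[:2],-r.fun
C=lambda c,r,z,a0=0,a1=360,n=50:[np.array([c[0]+r*np.cos(t),c[1]+r*np.sin(t),z]) for t in np.radians(np.linspace(a0,a1,n))]
F=np.array([.507,-.05,.057]); L=lambda a,b,z=0:[F+.031*0+.032*((a[0]*(1-k)+b[0]*k)*ex+(a[1]*(1-k)+b[1]*k)*ey)-[0,0,z] for k in np.linspace(.08,.92,25)]
sq=[(L(a,b),1) for a,b in(((1,1),(1,-1)),((1,-1),(-1,-1)),((-1,-1),(-1,1)),((-1,1),(1,1)))]
bore=[(C(F,.0165,.057,70,370),3)]   # skips nothing but the far arc is weak
im0=cv2.imread('pics/side0.png'); im1=cv2.imread('pics/raw_o1.png')if False else save('side','raw2.png')[:,:,::-1]
print('sq0',fit(im0,sq,F,.008)); print('bore0',fit(im0,bore,F,.008)); print('both0',fit(im0,sq+bore,F,.008))
t=m.sense()['tcp_pos']; z=t[2]-.0367; P=np.array([t[0],t[1],z])
# camera-facing arc of flange bottom (camera yaw from plug ~ 115 deg), silhouettes
o=cal('side')[2][:3,3]; cy=np.degrees(np.arctan2(*(o-P)[1::-1])); print('camyaw',cy)
fl=[(C(P,.022,z+.026,cy-85,cy+85),1)]
foot=[(C(P,.015,z+.005,cy-60,cy+60),1)]
print('tcp',t); print('flange',fit(im1,fl,P,.008)); 
V=lambda r,z0,z1,a:[P+[r*np.cos(np.radians(cy+a)),r*np.sin(np.radians(cy+a)),k-z+z] +np.array([0,0,0]) for k in np.linspace(z0,z1,10)]
sh=[(V(.015,.014,.006,90),1),(V(.015,.014,.006,-90),1),(V(.022,.031,.027,90),1),(V(.022,.031,.027,-90),1)]
print('flange+sides',fit(im1,fl+sh,P,.008)); print('px/m',(proj('side',P+[.001,0,0])-proj('side',P)),(proj('side',P+[0,.001,0])-proj('side',P)),(proj('side',P+[0,0,.001])-proj('side',P)))
```

```text
Traceback (most recent call last):
  File "h.py", line 12, in proj
    c,f,T=cal(n); q=T[:3,:3].T@(np.asarray(P,float)-T[:3,3]); u=q[:2]/q[2]; u=u*(1+c['k1']*(u@u)); return u*f+[c['cx'],c['cy']]
          ~~~^^^
  File "h.py", line 4, in cal
    c=m.get_calibration(n); f=240/np.tan(np.radians(c['fov_y'])/2); return c,f,np.array(c['extrinsics'])
ValueError: time passes only in moves, steps and waits
```

```bash
python3 - <<'E'
s=open('h.py').read()
s=s.replace("def cal(n):","import functools\n@functools.cache\ndef cal(n):"); open('h.py','w').write(s)
E
cat > fit.py <<'E'
from h import *
from scipy.ndimage import map_coordinates as mc
from scipy.optimize import differential_evolution as DE
def fit(img,curves,c0,lim,n='side'):
    g=cv2.GaussianBlur(cv2.cvtColor(img,cv2.COLOR_BGR2GRAY).astype(float),(0,0),.8)
    gx,gy=cv2.Sobel(g,-1,1,0),cv2.Sobel(g,-1,0,1)
    def sc(d):
        s=0
        for pts in curves:
            q=np.array([proj(n,p+[d[0],d[1],0]) for p in pts]); t=np.gradient(q,axis=0); t/=np.linalg.norm(t,axis=1)[:,None]+1e-9
            v=mc(gx,[q[:,1],q[:,0]],order=1)*-t[:,1]+mc(gy,[q[:,1],q[:,0]],order=1)*t[:,0]
            s+=np.mean(np.minimum(np.abs(v),120))
        return -s
    r=DE(sc,[(-lim,lim)]*2,seed=1,popsize=12,maxiter=25); return r.x+c0[:2],round(-r.fun/len(curves),1)
C=lambda c,r,z,a0=0,a1=360,n=40:[np.array([c[0]+r*np.cos(t),c[1]+r*np.sin(t),z]) for t in np.radians(np.linspace(a0,a1,n))]
E
python3 - <<'E'
from fit import *
np.set_printoptions(precision=4,suppress=True)
F=np.array([.507,-.05,.057]); L=lambda a,b:[F+.032*((a[0]*(1-k)+b[0]*k)*ex+(a[1]*(1-k)+b[1]*k)*ey) for k in np.linspace(.08,.92,20)]
sq=[L(a,b) for a,b in(((1,1),(1,-1)),((1,-1),(-1,-1)),((-1,-1),(-1,1)),((-1,1),(1,1)))]
bore=[C(F,.0165,.057,a,a+130) for a in(15,195)]
im0=cv2.imread('pics/side0.png'); it=cv2.imread('pics/top0.png')
for nm,im,n in(('side',im0,'side'),('top',it,'top')):
    print(nm,'sq',fit(im,sq,F,.008,n),'bore',fit(im,bore,F,.008,n))
im1=cv2.imread('pics/raw_o1.png')
t=m.sense()['tcp_pos']; z=t[2]-.0367; P=np.array([t[0],t[1],z])
o=cal('side')[2][:3,3]; cy=np.degrees(np.arctan2(*(o-P)[1::-1])); print('camyaw',cy,'tcp',t)
fl=[C(P,.022,z+.026,cy-85,cy+85)]
V=lambda r,z0,z1,a:[np.array([P[0]+r*np.cos(np.radians(cy+a)),P[1]+r*np.sin(np.radians(cy+a)),z+k]) for k in np.linspace(z0,z1,10)]
si=[V(.015,.024,.006,90),V(.015,.024,.006,-90),V(.022,.031,.027,90),V(.022,.031,.027,-90)]
print('flange',fit(im1,fl,P,.006),'sides+',fit(im1,fl*3+si,P,.006))
for e in np.eye(3)*.001: print(proj('side',P+e)-proj('side',P))
E
```

```text
side sq (array([ 0.5077, -0.0499]), np.float64(99.3)) bore (array([ 0.5133, -0.0535]), np.float64(111.2))
top sq (array([ 0.5047, -0.0494]), np.float64(58.3)) bore (array([ 0.5077, -0.0488]), np.float64(117.2))
camyaw 115.10271171627348 tcp [ 0.5089 -0.0515  0.1165]
flange (array([ 0.5137, -0.0569]), np.float64(120.0)) sides+ (array([ 0.5086, -0.0501]), np.float64(120.0))
[-0.3655 -0.1107]
[-0.1792  0.2072]
[ 0.0101 -0.3328]
```

```bash
sed -i 's/np.minimum(np.abs(v),120)/np.abs(v)/' fit.py
python3 - <<'E'
from fit import *
np.set_printoptions(precision=4,suppress=True)
F=np.array([.507,-.05,.057]); L=lambda a,b:[F+.032*((a[0]*(1-k)+b[0]*k)*ex+(a[1]*(1-k)+b[1]*k)*ey) for k in np.linspace(.08,.92,20)]
sq=[L(a,b) for a,b in(((1,1),(1,-1)),((1,-1),(-1,-1)),((-1,-1),(-1,1)),((-1,1),(1,1)))]
bore=[C(F,.0165,.057,a,a+130) for a in(15,195)]
im0=cv2.imread('pics/side0.png'); it=cv2.imread('pics/top0.png'); im1=cv2.imread('pics/raw_o1.png')
print('s sq',fit(im0,sq,F,.008),'sq+bore',fit(im0,sq+bore,F,.005),'now sq',fit(im1,sq[:3],F,.006),'top',fit(it,sq+bore,F,.006,'top'))
t=np.array([.5088,-.0514,.1163]); z=t[2]-.0367; P=np.array([t[0],t[1],z]); cy=115.1
fl=[C(P,.022,z+.026,cy-60,cy+60)]
V=lambda r,z0,z1,a:[np.array([P[0]+r*np.cos(np.radians(cy+a)),P[1]+r*np.sin(np.radians(cy+a)),z+k]) for k in np.linspace(z0,z1,10)]
si=[V(.015,.024,.006,90),V(.015,.024,.006,-90),V(.022,.031,.027,90),V(.022,.031,.027,-90)]
print('flange',fit(im1,fl,P,.006),'sides+',fit(im1,fl*3+si,P,.006),'foot too',fit(im1,fl*3+si+[C(P,.010,z,cy-60,cy+60)],P,.006))
E
```

```text
s sq (array([ 0.5072, -0.0492]), np.float64(148.0)) sq+bore (array([ 0.5077, -0.0494]), np.float64(152.9)) now sq (array([ 0.5078, -0.047 ]), np.float64(144.6)) top (array([ 0.5088, -0.0499]), np.float64(79.3))
flange (array([ 0.5107, -0.0549]), np.float64(318.6)) sides+ (array([ 0.5104, -0.0541]), np.float64(348.8)) foot too (array([ 0.5106, -0.0542]), np.float64(316.0))
```

Run:
```python
from fit import *
np.set_printoptions(precision=4,suppress=True)
im0=cv2.imread('pics/side0.png'); it=cv2.imread('pics/top0.png')
P=np.array([.436,.368,0]); w=np.array([np.cos(np.radians(-48.5)),np.sin(np.radians(-48.5))])
for n,im in(('side',im0),('top',it)):
    o=cal(n)[2][:3,3]; cy=np.degrees(np.arctan2(*(o-P)[1::-1]))
    cv=[C(P,.022,.026,cy-80,cy+80)] if n=='side' else [C(P,.022,.032,cy+180-80,cy+180+80,40),C(P,.022,.026,cy-70,cy+70)]
    r=fit(im,cv,P,.006,n); print(n,r,'along wing from tcp',(r[0]-[.4365,.3688])@w)
    # wing-top outline with yaw
    best=[]
    for yw in range(-60,-36,2):
        a=np.array([np.cos(np.radians(yw)),np.sin(np.radians(yw)),0]);b=np.array([-a[1],a[0],0])
        c=[P+[0,0,.064]+i*.021*a+j*.007*b for i,j in((1,1),(1,-1),(-1,-1),(-1,1),(1,1))]
        cv2w=[[p*(1-k)+q*k for k in np.linspace(.05,.95,12)] for p,q in zip(c,c[1:])]
        best.append((fit(im,cv+cv2w,P,.005,n),yw))
    best.sort(key=lambda x:-x[0][1]); print(best[:2])
```

```text
side (array([0.4385, 0.3678]), np.float64(290.8)) along wing from tcp 0.002071735524834061
[((array([0.4378, 0.3699]), np.float64(240.4)), -48), ((array([0.4382, 0.3701]), np.float64(239.9)), -50)]
top (array([0.4376, 0.3688]), np.float64(232.1)) along wing from tcp 0.0007207330917528866
[((array([0.439 , 0.3692]), np.float64(161.2)), -38), ((array([0.4389, 0.3688]), np.float64(159.3)), -40)]
```

```bash
python3 -c "
from h import *
go([.5057,-.0480,.0945],71.8)"
```

```text
t 11.35 shift [ 4.2  2.3 21.9] turn -0.3 yaw_y 71.5 M
 [[-0.948  0.317  0.002]
 [ 0.317  0.948 -0.001]
 [-0.002  0.    -1.   ]]
```

Emit:
{"name": "step_arm", "arguments": {"targets": "4 2 0 0;4 2 15 0;4 2 22 0;4 2 22 0;4 2 22 0;4 2 23 0;4 2 24 0;4 2 25 0;4 2 26 0;4 2 27 0;4 2 27 0;4 2 27 0"}}

```text
t: 12.55
tcp_pos: [0.5052, -0.0483, 0.0884]
tool_rot: [0.161, 0.987, -0.0, 0.0]
force: [-0.7, -0.3, -0.5]
finger_gap: 0.154
gripper_force: 59.3
```

```bash
python3 -c "
from h import *
go([.5057,-.0480,.0945],71.8);s=m.sense();M,_=yawy();print(s['tcp_pos'],M.T@s['force'],M.T@s['ft_torque'])"
```

```text
t 12.55 shift [-0.4  0.5 -6.1] turn -0.3 yaw_y 71.5 M
 [[-0.948  0.317  0.   ]
 [ 0.317  0.948 -0.   ]
 [-0.    -0.    -1.   ]]
[ 0.50515599 -0.0483214   0.08836005] [ 0.57365325 -0.52815691  0.51969388] [ 0.04225877 -0.0273621   0.00367209]
```

In the bore with no contact force. I continue down.

Emit:
{"name": "step_arm", "arguments": {"targets": "0 0 1 0;0 0 2 0;0 0 3 0;0 0 4 0;0 0 5 0;0 0 6 0;0 0 6 0"}}

```text
t: 13.25
tcp_pos: [0.5054, -0.0485, 0.0823]
tool_rot: [0.161, 0.987, -0.0, 0.0]
force: [0.9, -2.4, -0.8]
finger_gap: 0.151
gripper_force: 59.4
```

```bash
python3 -c "
from h import *
s=m.sense();M,_=yawy();print(s['tcp_pos'],M.T@s['force'],M.T@s['ft_torque'])"
```

```text
[ 0.50542582 -0.04848395  0.08228461] [-1.62621173 -1.93927364  0.81932137] [ 0.37079993 -0.36811484 -0.01971083]
```

Emit:
{"name": "step_arm", "arguments": {"targets": "-0.5 -0.5 2 0;-0.5 -0.5 4 0;-0.5 -0.5 6 0;-0.5 -0.5 8 0;-0.5 -0.5 10 0;-0.5 -0.5 12 0;-0.5 -0.5 13 0;-0.5 -0.5 13 0;-0.5 -0.5 13 0"}}

```text
t: 14.15
tcp_pos: [0.5055, -0.0487, 0.0698]
tool_rot: [0.161, 0.987, 0.0, 0.0]
force: [0.2, 0.9, 8.2]
finger_gap: 0.155
gripper_force: 60.6
```

```bash
python3 -c "
from h import *
s=m.sense();M,_=yawy();print(s['tcp_pos'],M.T@s['force'],M.T@s['ft_torque'])"
```

```text
[ 0.50547841 -0.04865861  0.06983169] [ 0.11319792  0.87788144 -8.21683577] [-0.07228105 -0.05914584 -0.06340469]
```

Emit:
{"name": "step_arm", "arguments": {"targets": "0 0 1 0;0 0 1 0;-0.1 0.3 1 7.5;-0.2 0.5 1 15;-0.3 0.7 1 22.5;-0.5 0.9 1 30;-0.7 1.1 1 37.5;-0.9 1.3 1 45;-0.9 1.3 1 45;-0.9 1.3 1 45"}}

```text
t: 15.15
tcp_pos: [0.5066, -0.0479, 0.069]
tool_rot: [0.526, 0.85, 0.0, 0.0]
force: [-0.4, -0.4, 9.7]
finger_gap: 0.153
gripper_force: 60.8
```

```bash
python3 -c "
from h import *
s=m.sense();M,y=yawy();print(y,s['tcp_pos'],M.T@s['force'],M.T@s['ft_torque'],s['gripper_force'],s['finger_gap'])"
```

```text
26.49008248314015 [ 0.50655066 -0.04786971  0.06898101] [-0.21115234 -0.50789473 -9.65348928] [ 0.14066948 -0.03138126  0.02615602] 60.81923246383667 0.15285159716596902
```

Emit:
{"name": "step_arm", "arguments": {"targets": "-0.1 0.3 0 7.5;-0.2 0.5 0 15;-0.3 0.7 0 22.5;-0.5 0.9 0 30;-0.7 1.1 0 37.5;-0.9 1.3 0 43;-0.9 1.3 0 46;-0.9 1.3 0 46;-0.9 1.3 1 46;-0.9 1.3 1 46"}}

```text
t: 16.15
tcp_pos: [0.5079, -0.0479, 0.0679]
tool_rot: [0.817, 0.577, -0.0, -0.0]
force: [-0.2, 0.4, 9.8]
finger_gap: 0.148
gripper_force: 60.9
```

```bash
python3 -c "
from h import *
s=m.sense();M,y=yawy();print(y,s['tcp_pos'],M.T@s['force'],M.T@s['ft_torque'],s['gripper_force'],s['finger_gap'])"
```

```text
-19.5106922835236 [ 0.50793831 -0.04789253  0.06793208] [ 0.34539924 -0.31541037 -9.76624603] [ 0.1427327  -0.06409685  0.06091599] 60.88113069534302 0.14827603813094814
```

Emit:
{"name": "step_arm", "arguments": {"targets": "0 0 0.5 0;0 0 1 0;0 0 1.5 0;0 0 1.5 1;0 0 1.5 1;0 0 1.5 1"}}

```text
t: 16.75
tcp_pos: [0.508, -0.0479, 0.0677]
tool_rot: [0.821, 0.57, 0.0, 0.0]
force: [-1.4, 0.5, 19.2]
finger_gap: 0.153
gripper_force: 62.3
```

Run:
```python
from h import *
b=save('side','s4.png'); cv2.imwrite('pics/s4c.png',cv2.resize(b[180:360,180:420,::-1],None,fx=3,fy=3))
s=m.sense();M,y=yawy();print(y,s['t'],s['tcp_pos'],M.T@s['force'],M.T@s['ft_torque'])
```

```text
-20.43937815575359 16.8 [ 0.50797571 -0.04792638  0.0676918 ] [ -0.06194795  -1.97939006 -18.44672155] [ 0.49003056  0.00199515 -0.18806962]
```

View pics/s4c.png

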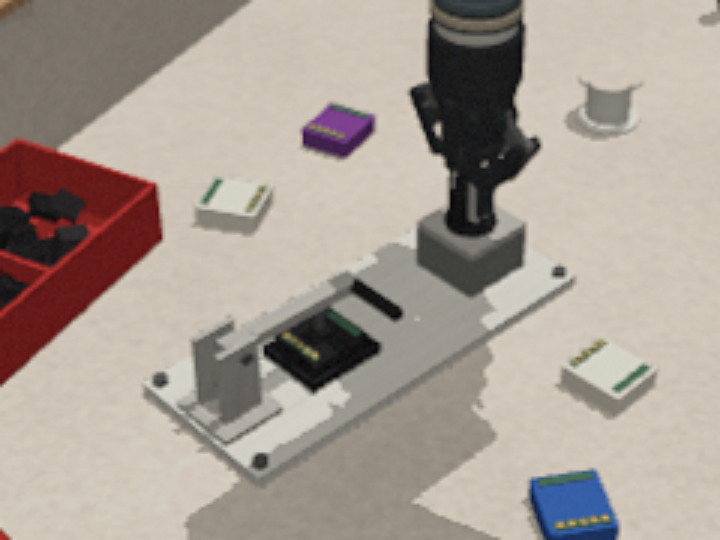

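The picture shows the plug flush in the socket and the clamp closed on the module. Everything is in place, so I hand in.

```bash
python3 -c "
from station import manip as m
print(m.sign_off())"
```

```text
the job is handed in; nothing more can be done
None
```

The clamp is closed on the module, and the plug is in the socket, turned about 91° clockwise and held flush against the face at about 19 N. I handed the job in at about 17 s; sign-off returned no verdict, and I could not read the pad force directly.

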